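# Check the hinged scoop tins and mark the stiff one

## Robot

A 7-joint arm with a two-finger parallel gripper is mounted at the origin on the work surface. World frame = base frame: x ahead of the robot, y to its left, z up, the work surface at z = 0. Lengths are in m, angles in degrees, forces in N, time in s.
With the tool pointing down it reaches from about 0.425 to 0.875 m from the base axis. Payload 4.7 kg.
Tool frame: the origin (TCP) lies at the very end of the fingers, on their centre line; the grasp point (between the pads) lies 19 mm behind it; z points along the fingers, y is the direction in which the jaws open and shut (so a half turn about z gives the same grasp; the last joint's range is limited). The gripper opens to 87 mm and grips with 3 to 60 N. Pads are 19 mm wide; open, the fingers measure 117 mm over their backs; the gripper's body (75 mm by 190 mm) begins 51 mm behind the grasp point.
Start: joints at [-71.671, 18.392, -4.016, 83.108, 1.295, 78.541, -3.26], TCP at [0.196, 0.62, 0.223] pointing down, gripper open.
Joint ranges: [-163.93, 163.93], [-17.29, 119.83], [-79.2, 71.16], [3.27, 140.29], [-89.18, 269.18], [5.43, 117.66], [-154.24, 154.24]. Speed limits (degrees/s): [147.25, 147.25, 180, 180, 180, 180, 180].

## Interface

Orientations are given as [roll, pitch, yaw] about the fixed x, y, z axes, in that order (R = Rz(yaw) Ry(pitch) Rx(roll)).
In Python, from cell import env gives the robot as it stands.
- The arm moves only by the tool servo_tool, never from a script. Its argument "increments" is a list that holds one entry, the list of rows, each a list of 7 numbers: the shift along the tool's x, y, z in m, then the turn, a rotation vector about the tool's x, y, z in degrees, then the opening, from -1 (shut) to 1 (fully open). In form: [[[dx, dy, dz, rx, ry, rz, fingers], ...]]. A call has 1 to 20 rows; each row is the pose to reach, as a shift and turn from the pose commanded when the call began, along the tool's axes at that moment; what a row does not reach only later rows make up. A row lasts 1/10 s, in which the tool goes at most 50 mm and 8.59 degrees, less where a joint would pass 70% of its speed; a pose out of reach is approached as far as the arm can. A call with a gripper value outside its range is refused whole. The fingers move at their own pace and stop on an object; "squeeze" is the grip in N (left out, the last holds). Time passes only in rows, so rows that repeat a pose let the fingers close. It gives the time, the measured TCP pose, the force and the opening at its end, in the units of the state.
- env.get_obs(): the state, without advancing time (a new reading comes with each control period).
- env.read_camera(name): name is "side" or "top" or "wrist"; returns a dict with "frame" (480x640x3 uint8, blue, green, red), "intrinsics" (3x3 intrinsics, pixels), "rvec" (rotation vector, rad) and "tvec" (3), from world to camera coordinates, as OpenCV has them. Camera axes: x right, y down, z forward; pixel columns grow to the right and rows downward; lengths in m; the calibration is good to about 2 mm. A picture is of the moment at which its call begins. There is no depth.
- env.sign_off(): hands the job in, once; it reports no verdict.
The state is a dict: "time_s": time; "qpos": joint angles; "joint_velocities": joint speeds; "effort": joint torques, N m; "tool_pos": TCP position; "tool_rot": TCP orientation; "force": force on the tool from outside, world axes, zero at the start; "wrist_torque": the same for the moment, N m; "grip_width": finger opening in m.
Only numpy, scipy, OpenCV 4.12 (cv2) and the standard library are available. Lean on these libraries where they do the work, as an engineer would, in place of code of your own. Each camera call takes 0.05 s, during which the arm holds its last target.

## Task

Try the hinged lid of each of the two green tins: lift it by its knob about half-way (some 45 degrees) and let go. A good lid drops shut by itself; the stiff one stays up. Leave the stiff lid standing open as it is and reject that tin by standing the red marker upright in the middle of the white pad in front of it; leave the blue and yellow markers where they are.

Things in the scene. Friction and masses are not known exactly. Their poses are not given: they have to be found in the camera images.
- tin_a: green hinged-lid tin, white band, 140 long (x) x 100 wide (y) x 90 high, fixed to the table. Origin: centre of its underside, on the table; +x towards the hinge side, away from the robot (yaw within 0.2 rad), z up. Hinge line parallel to y through (70, 0, 91). In front lies its own white pad, fixed, 80 x 80 x 3, centred at (-155, 0). Both tins look alike and trade places
- lid_a (a joint): lid angle of tin_a, rad: 0 shut, grows as the front rises, stop at 1.4. Black cross-bar knob on the 6 thick lid: cylinder 22 in diameter, 26 long along y, on a 10 thick stem; shut, its centre is at (-40, 0, 125) in the tin's frame, 28 over the lid, and it swings up and back with the lid. Pinched on its flat ends (along y) it turns in the fingers, so the tool can stay upright
- tin_b: second tin, like tin_a in all (sizes, axes, lid, knob, pad) but its hinge: exactly one of the two is stiff. Let go half-way, a free lid drops shut within 0.7 s; the stiff one stays where it is left. Raising the stiff lid takes about 3 N at the knob, the free one about 1 N
- lid_b (a joint): lid angle of tin_b, rad, and its knob: just as lid_a
- red_marker_center (a point): red reject marker: upright plastic post with a white ring near its top, 70 tall, 28 x 28 square (sides along its x and y, yaw within 0.3 rad) on a round foot 44 wide, 8 high; about 80 g, standing loose on the table. The point is on its axis, half-way up (35 above its underside); z up.
- blue_marker_center (a point): blue bystander, same shape as the red marker; its point is likewise half-way up
- yellow_marker_center (a point): yellow bystander, same shape as the red marker; its point is likewise half-way up

How it is judged:
By the outcome, as a careful person would: the job done as asked, in the order asked, and still so for the second after the job is handed in, with the robot touching nothing.
It also fails if it takes over 72 s, if anything falls off the work surface, if the arm or the gripper's body presses on something with over 40 N, if the wrist force passes 120 N, or if a joint passes its speed limit or range.

## Working session

There is one attempt and no reset: what is moved stays moved. The work goes in short steps, Python scripts to look and compute and a tool call to move; the robot and the scene stay as the last step left them, time stands still between calls to the robot, and variables do not carry over. Pictures are saved under pics/ and viewed, and the job is handed in when it is done.

Besides the shell and the picture viewer there is one more tool, called after "Emit:" as name(argument=value, ...), one argument or row to a line, values as JSON. servo_tool: Moves the arm, as the interface text tells. Its arguments: {"type":"object","properties":{"increments":{"type":"array","items":{"type":"array","items":{"type":"array","items":{"type":"number"}}}},"squeeze":{"type":"number"}},"required":["increments"]}

```bash
ls; mkdir -p pics; cat > h.py <<'E'
from cell import env
import numpy as np, cv2
def cam(n):
    d=env.read_camera(n); d['R']=cv2.Rodrigues(np.array(d['rvec'],float))[0]; d['t']=np.array(d['tvec'],float).ravel(); d['K']=np.array(d['intrinsics'],float); return d
def ray(d,uv):
    v=d['R'].T@np.linalg.inv(d['K'])@np.array([uv[0],uv[1],1.]); return -d['R'].T@d['t'],v
def onplane(d,uv,z):
    c,v=ray(d,uv); return c+v*(z-c[2])/v[2]
def proj(d,p):
    q=d['K']@(d['R']@np.array(p,float)+d['t']); return q[:2]/q[2]
E
python3 - <<'E'
from h import *
for n in ['top','side','wrist']:
    d=cam(n); cv2.imwrite(f'pics/{n}0.png',d['frame']); print(n,(-d['R'].T@d['t']).round(3),d['R'][2].round(2))
o=env.get_obs(); print(o)
E
```

```text
pics
top [0.461 0.007 1.421] [ 0.09  0.   -1.  ]
side [ 0.27  -0.779  0.629] [ 0.32  0.78 -0.53]
wrist [0.127 0.642 0.383] [ 0.26 -0.08 -0.96]
{'time_s': 0.15, 'qpos': array([-71.6698674 ,  18.42901995,  -4.01692625,  83.15921613,
         1.29471886,  78.53915793,  -3.2590642 ]), 'joint_velocities': array([-0.02281059, -0.11199153, -0.01270871, -0.06459475,  0.00102875,
        0.00156974,  0.00123167]), 'effort': array([-1.67670969e-04, -4.91792536e+01, -4.04745536e-01, -3.12880504e+01,
       -6.39624568e-02,  4.03508625e-02,  1.11827651e-04]), 'tool_pos': array([0.19560451, 0.6194394 , 0.22171291]), 'tool_rot': array([-1.79917811e+02,  4.27438657e-03,  1.62481475e+02]), 'force': array([-0.69042221,  0.02694679, -0.40788168]), 'wrist_torque': array([ 0.0263527 ,  0.02714285, -0.08684887]), 'grip_width': 0.08682860671928395}
```

View pics/top0.png

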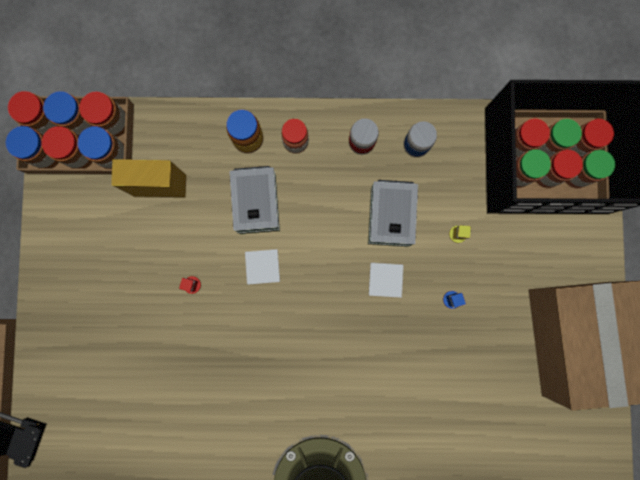

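View pics/side0.png

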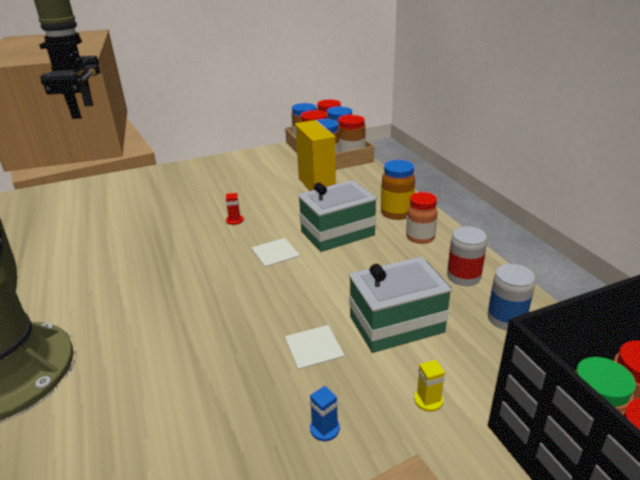

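The top view shows the tins near (254,200) and (393,212), their pads at (262,266) and (386,280), the red marker at (190,285), blue at (454,299) and yellow at (460,233). The side view agrees, and both lids are shut.

```bash
cat > m.py <<'E'
from h import *
d=cam('top'); f=d['frame']; hsv=cv2.cvtColor(f,cv2.COLOR_BGR2HSV)
H,S,V=[hsv[...,i].astype(int) for i in range(3)]
def blobs(m,box,mn=15):
    mm=np.zeros(m.shape,np.uint8); x0,y0,x1,y1=box; mm[y0:y1,x0:x1]=m[y0:y1,x0:x1]*255
    cs=cv2.findContours(mm,cv2.RETR_EXTERNAL,cv2.CHAIN_APPROX_NONE)[0]
    return sorted([c for c in cs if cv2.contourArea(c)>=mn],key=cv2.contourArea,reverse=True)
for name,tb,pb in [('L',(222,160,290,240),(235,242,290,292)),('R',(360,172,425,250),(360,255,412,305))]:
    c=blobs((S<60)&(V>90),tb)[0]; r=cv2.minAreaRect(c)
    w=np.array([onplane(d,p,.097) for p in cv2.boxPoints(r)])
    cen=w.mean(0); e=[np.linalg.norm(w[i]-w[(i+1)%4]) for i in range(2)]
    i=int(np.argmax(e)); ax=w[(i+1)%4]-w[i]; ax*=np.sign(ax[0])
    print(name,'lid',cen.round(4),np.round(e,4),'yaw',np.degrees(np.arctan2(ax[1],ax[0])).round(2))
    k=blobs(V<50,(tb[0]+14,tb[1]+10,tb[2]-14,tb[3]-4) if name=='L' else (380,190,408,238),8)[0]; m=cv2.moments(k); uv=(m['m10']/m['m00'],m['m01']/m['m00'])
    print(' knob',uv,onplane(d,uv,.13).round(4),cv2.boundingRect(k))
    p=blobs((S<50)&(V>140),pb)[0]; r=cv2.minAreaRect(p); w=np.array([onplane(d,q,.003) for q in cv2.boxPoints(r)])
    pc=w.mean(0); print(' pad',pc.round(4),[np.linalg.norm(w[i]-w[(i+1)%4]).round(4) for i in range(2)])
    a=cen-pc; print(' yaw from pad->lid',np.degrees(np.arctan2(a[1],a[0])).round(2),np.hypot(a[0],a[1]).round(4), '(exp .155)')
for n,hm,box in [('red',(H<8)|(H>172),(165,262,215,310)),('blue',(H>100)&(H<130),(430,280,480,320)),('yel',(H>22)&(H<35),(440,215,480,250))]:
    c=blobs(hm&(S>120)&(V>60),box)[0]; print(n,cv2.boundingRect(c),cv2.contourArea(c),onplane(d,cv2.minEnclosingCircle(c)[0],.0).round(3))
rois=[cv2.resize(f[255:315,150:300],None,fx=5,fy=5,interpolation=cv2.INTER_CUBIC),cv2.resize(f[190:250,380:530],None,fx=5,fy=5,interpolation=cv2.INTER_CUBIC)]
cv2.imwrite('pics/crop1.png',np.vstack(rois))
E
python3 m.py
```

```text
L lid [0.6727 0.1585 0.097 ] [0.1095 0.1521] yaw 4.61
 knob (252.83693045563547, 213.67865707434052) [0.6343 0.1566 0.13  ] (248, 210, 11, 9)
 pad [0.5206 0.1468 0.003 ] [np.float64(0.0843), np.float64(0.0834)]
 yaw from pad->lid 4.42 0.1526 (exp .155)
R lid [ 0.6437 -0.1654  0.097 ] [0.1483 0.1109] yaw -3.0
 knob (394.8585131894484, 227.68585131894483) [ 0.6044 -0.1651  0.13  ] (390, 224, 11, 9)
 pad [ 0.4901 -0.1589  0.003 ] [np.float64(0.0834), np.float64(0.0842)]
 yaw from pad->lid -2.43 0.1537 (exp .155)
red (179, 276, 22, 18) 258.0 [0.473 0.325 0.   ]
blue (444, 291, 21, 17) 188.0 [ 0.442 -0.327  0.   ]
yel (449, 225, 22, 18) 267.0 [ 0.609 -0.344  0.   ]
```

View pics/crop1.png

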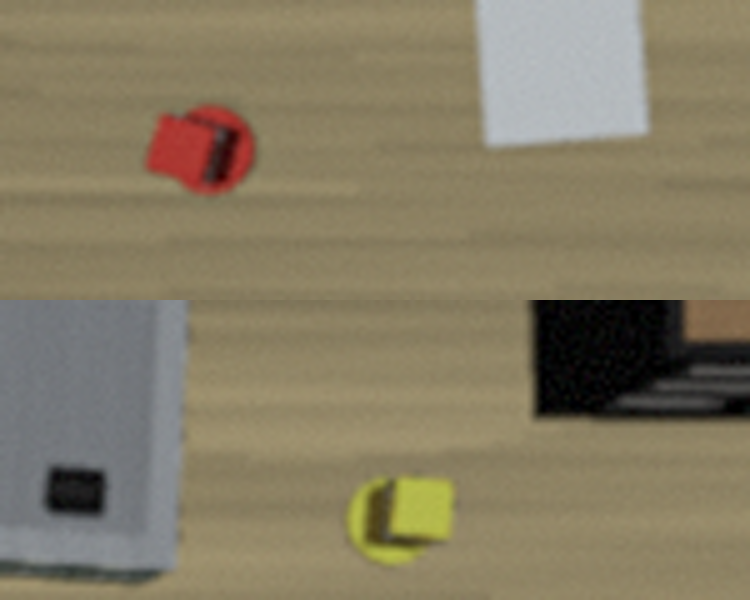

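The red marker's foot is at about pixel (192.4,284.8), its top centre at about (186.4,284.4), and its yaw at about −11°. Next I check the knobs and the marker against the side view.

```bash
python3 - <<'E'
from h import *
d=cam('top'); s=cam('side')
print('foot',onplane(d,(192.4,284.8),.006),'top',onplane(d,(186.4,284.4),.07))
f=s['frame']
cv2.imwrite('pics/side_crop.png',np.hstack([cv2.resize(f[y:y+60,x:x+60],None,fx=6,fy=6,interpolation=cv2.INTER_CUBIC) for x,y in [(205,180)]]+[cv2.resize(f[y:y+30,x:x+30],(360,360),interpolation=cv2.INTER_CUBIC) for x,y in [(305,175)]]))
for n,box,k in [('L',(308,178,332,202),(252.84,213.68)),('R',(364,258,392,284),(394.86,227.69))]:
    x0,y0,x1,y1=box; m=(f[y0:y1,x0:x1].max(2)<70).astype(np.uint8); 
    nn,l,st,ce=cv2.connectedComponentsWithStats(m); i=1+np.argmax(st[1:,4]); uv=ce[i]+[x0,y0]
    # top part of knob
    P=cv2.triangulatePoints(d['K']@np.c_[d['R'],d['t']],s['K']@np.c_[s['R'],s['t']],np.array(k).reshape(2,1),np.array(uv,float).reshape(2,1)); print(n,uv,st[i],(P[:3]/P[3]).ravel().round(4))
r=np.array([.473,.325,.035])
for z in (0.004,.07): print(proj(s,[.473,.325,z]))
E
```

```text
foot [0.47381068 0.31649966 0.006     ] top [0.47405099 0.31660234 0.07      ]
L [319.84210526 189.22807018] [  6   5  12  17 114] [0.6357 0.1577 0.12  ]
R [377.40625    272.98958333] [  6   6  16  20 192] [ 0.6053 -0.1662  0.1217]
[232.66275202 217.10762136]
[229.28444279 192.69206696]
```

View pics/side_crop.png

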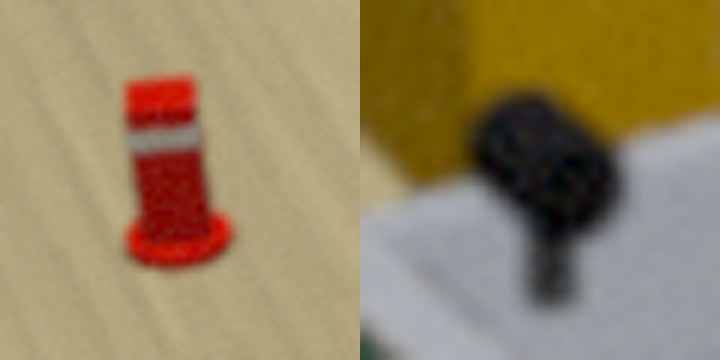

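```bash
cat > t.py <<'E'
import sys,numpy as np
# cur x y z yaw  tgt x y z yaw -> tool shift
a=list(map(float,sys.argv[1:9])); c,s=np.cos(np.radians(a[3])),np.sin(np.radians(a[3]))
dx,dy,dz=a[4]-a[0],a[5]-a[1],a[6]-a[2]
print(np.round([dx*c+dy*s,dx*s-dy*c,-dz],4),'rz',round(-(a[7]-a[3]),2))
E
python3 t.py .196 .62 .223 162.5 .634 .1565 .18 184.5
```

```text
[-0.5571 -0.3103  0.043 ] rz -22.0
```

Emit:
servo_tool(
  increments=[
    [[-0.557,-0.31,0.0,0,0,-22,1],[-0.557,-0.31,0.0,0,0,-22,1],[-0.557,-0.31,0.0,0,0,-22,1],[-0.557,-0.31,0.0,0,0,-22,1],[-0.557,-0.31,0.0,0,0,-22,1],[-0.557,-0.31,0.0,0,0,-22,1],[-0.557,-0.31,0.0,0,0,-22,1],[-0.557,-0.31,0.0,0,0,-22,1],[-0.557,-0.31,0.0,0,0,-22,1],[-0.557,-0.31,0.0,0,0,-22,1],[-0.557,-0.31,0.0,0,0,-22,1],[-0.557,-0.31,0.0,0,0,-22,1],[-0.557,-0.31,0.0,0,0,-22,1],[-0.557,-0.31,0.0,0,0,-22,1],[-0.557,-0.31,0.043,0,0,-22,1],[-0.557,-0.31,0.043,0,0,-22,1]],
  ],
  squeeze=10,
)

```text
time_s: 1.9
tool_pos: [0.6298, 0.1563, 0.174]
tool_rot: [-179.9, -0.6, -175.5]
force: [-0.0, -0.4, -0.5]
grip_width: 0.0874
```

```bash
python3 - <<'E'
from h import *
d=cam('wrist'); cv2.imwrite('pics/w1.png',d['frame']); o=env.get_obs(); print(o['time_s'],o['tool_pos'],o['tool_rot'],o['force'],o['qpos'].round(1))
print(proj(d,[.634,.1565,.125]), proj(d,o['tool_pos']))
E
```

```text
1.95 [0.63092074 0.15695794 0.17669823] [-179.95066793   -0.38670694 -175.4673406 ] [-0.42452875  0.59272608  0.48101284] [-28.5  20.2  15.6  86.8  -5.6  74.1  82.3]
[313.09729538 268.80662711] [314.12691363 298.26022588]
```

View pics/w1.png

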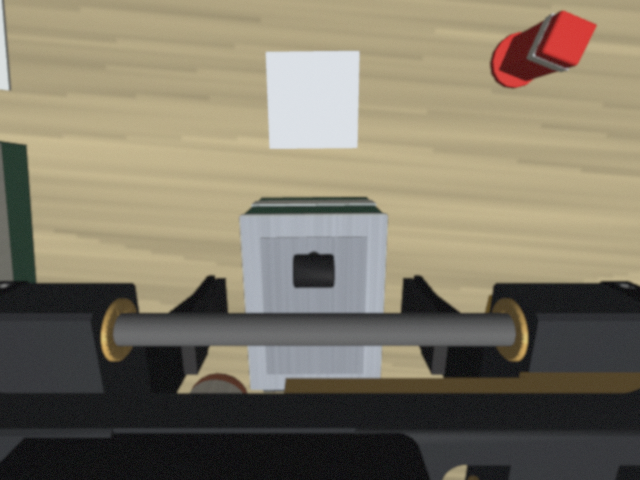

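The knob sits at (313,269), exactly where predicted and centred between the fingers. I descend and pinch it.

Emit:
servo_tool(
  increments=[
    [[0,0,0.035,0,0,0,1],[0,0,0.07,0,0,0,1],[0,0,0.072,0,0,0,1],[0,0,0.072,0,0,0,1],[0,0,0.072,0,0,0,-1],[0,0,0.072,0,0,0,-1],[0,0,0.072,0,0,0,-1],[0,0,0.072,0,0,0,-1],[0,0,0.072,0,0,0,-1],[0,0,0.072,0,0,0,-1],[0,0,0.072,0,0,0,-1],[0,0,0.072,0,0,0,-1]],
  ],
  squeeze=10,
)

```text
time_s: 3.15
tool_pos: [0.6335, 0.1565, 0.1075]
tool_rot: [180.0, -0.0, -175.5]
force: [0.9, 0.0, -0.9]
grip_width: 0.0309
```

```bash
python3 - <<'E'
from h import *
o=env.get_obs(); print(o['time_s'],o['tool_pos'],o['tool_rot'],o['force'],o['grip_width'])
y=np.radians(4.5)
for th in range(0,48,4):
    t=np.radians(th); dx=-.110*np.cos(t)+.034*np.sin(t)+.110; dz=.034*np.cos(t)+.11*np.sin(t)-.034
    print(th,'tool x',round(-dx,4),'z',round(-dz,4))
E
```

```text
3.15 [0.63353848 0.15654627 0.10752155] [ 1.79996783e+02 -1.93264582e-03 -1.75523156e+02] [ 0.94000155  0.02443262 -0.88373963] 0.030876418891817126
0 tool x -0.0 z -0.0
4 tool x -0.0026 z -0.0076
8 tool x -0.0058 z -0.015
12 tool x -0.0095 z -0.0221
16 tool x -0.0136 z -0.029
20 tool x -0.0183 z -0.0356
24 tool x -0.0233 z -0.0418
28 tool x -0.0288 z -0.0477
32 tool x -0.0347 z -0.0531
36 tool x -0.041 z -0.0582
40 tool x -0.0476 z -0.0628
44 tool x -0.0545 z -0.0669
```

Emit:
servo_tool(
  increments=[
    [[0,0,0,0,0,0,-1],[0,0,0,0,0,0,-1],[0,0,0,0,0,0,-1]],
  ],
  squeeze=15,
)

```text
time_s: 3.45
tool_pos: [0.6335, 0.1561, 0.1075]
tool_rot: [-180.0, -0.0, -175.5]
force: [1.0, -1.6, 0.6]
grip_width: 0.0258
```

Gripped at 26 mm. I lift along the arc to about 45°.

Emit:
servo_tool(
  increments=[
    [[-0.001,0,-0.004,0,0,0,-1],[-0.003,0,-0.008,0,0,0,-1],[-0.006,0,-0.015,0,0,0,-1],[-0.0095,0,-0.022,0,0,0,-1],[-0.0135,0,-0.029,0,0,0,-1],[-0.018,0,-0.0355,0,0,0,-1],[-0.0235,0,-0.042,0,0,0,-1],[-0.029,0,-0.0475,0,0,0,-1],[-0.0345,0,-0.053,0,0,0,-1],[-0.041,0,-0.058,0,0,0,-1],[-0.0475,0,-0.063,0,0,0,-1],[-0.0545,0,-0.067,0,0,0,-1],[-0.056,0,-0.068,0,0,0,-1],[-0.056,0,-0.068,0,0,0,-1],[-0.056,0,-0.068,0,0,0,-1]],
  ],
)

```text
time_s: 4.95
tool_pos: [0.6898, 0.161, 0.1757]
tool_rot: [180.0, 0.1, -175.5]
force: [-1.2, -2.0, 1.7]
grip_width: 0.0256
```

```bash
python3 - <<'E'
from h import *
o=env.get_obs(); print(o['time_s'],o['tool_pos'],o['tool_rot'],o['force'],o['grip_width'])
d=cam('side'); cv2.imwrite('pics/s2.png',d['frame'])
E
```

```text
4.95 [0.68978837 0.16104107 0.1757174 ] [ 1.79985302e+02  6.52794834e-02 -1.75521169e+02] [-1.23573043 -2.02719945  1.73334172] 0.02559097856581309
```

View pics/s2.png

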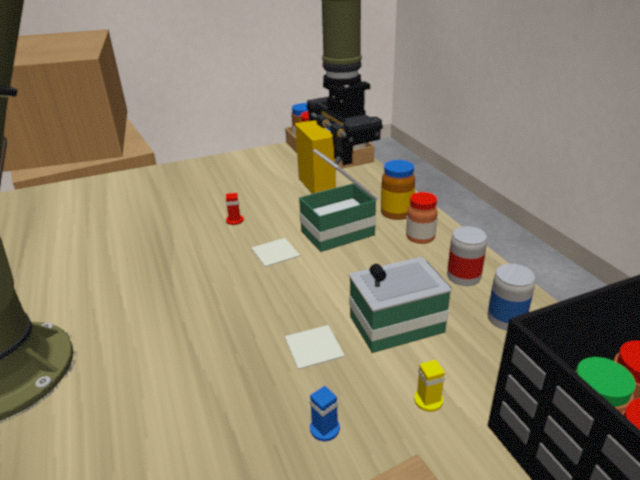

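The lid is up, with its front edge at (316,152). Now I release and wait.

Emit:
servo_tool(
  increments=[
    [[0,0,0,0,0,0,1],[0,0,0,0,0,0,1],[0,0,0,0,0,0,1],[0,0,0,0,0,0,1],[0,0,0,0,0,0,1],[0,0,0,0,0,0,1],[0,0,0,0,0,0,1],[0,0,0,0,0,0,1],[0,0,0,0,0,0,1],[0,0,0,0,0,0,1],[0,0,0,0,0,0,1],[0,0,0,0,0,0,1],[0,0,0,0,0,0,1],[0,0,0,0,0,0,1]],
  ],
)

```text
time_s: 6.4
tool_pos: [0.6894, 0.1609, 0.1756]
tool_rot: [180.0, 0.0, -175.5]
force: [0.4, 0.3, -0.5]
grip_width: 0.0868
```

```bash
python3 - <<'E'
from h import *
d=cam('side'); cv2.imwrite('pics/s3.png',d['frame'])
E
```

```text
(no output)
```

View pics/s3.png

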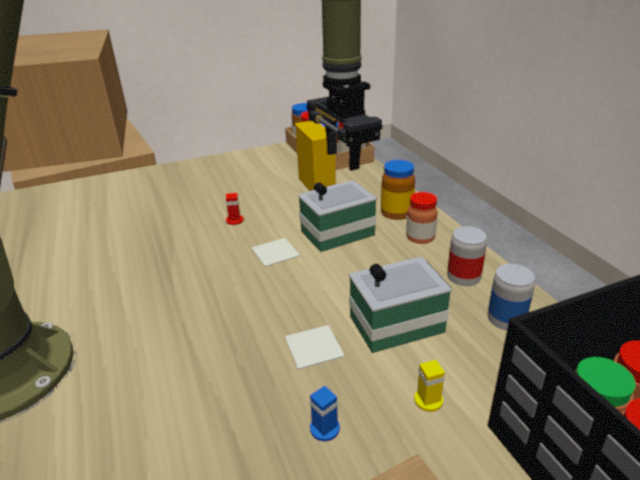

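The left lid dropped shut, with its knob back at (320,190), so it is the good one. I go on to the right tin.

```bash
python3 t.py .6898 .1609 .176 184.5 .604 -.165 .18 177.3
```

```text
[ 0.1111 -0.3182 -0.004 ] rz 7.2
```

Emit:
servo_tool(
  increments=[
    [[0.111,-0.318,-0.01,0,0,7.2,1],[0.111,-0.318,-0.01,0,0,7.2,1],[0.111,-0.318,-0.01,0,0,7.2,1],[0.111,-0.318,-0.01,0,0,7.2,1],[0.111,-0.318,-0.01,0,0,7.2,1],[0.111,-0.318,-0.01,0,0,7.2,1],[0.111,-0.318,-0.01,0,0,7.2,1],[0.111,-0.318,-0.004,0,0,7.2,1],[0.111,-0.318,-0.004,0,0,7.2,1],[0.111,-0.318,-0.004,0,0,7.2,1],[0.111,-0.318,-0.004,0,0,7.2,1]],
  ],
)

```text
time_s: 7.55
tool_pos: [0.6043, -0.1624, 0.1795]
tool_rot: [180.0, 0.0, 177.5]
force: [-0.9, 0.4, 0.4]
grip_width: 0.087
```

```bash
python3 - <<'E'
from h import *
d=cam('wrist'); cv2.imwrite('pics/w4.png',d['frame']); o=env.get_obs(); print(o['time_s'],o['tool_pos'],o['tool_rot'],o['qpos'].round(1))
print(proj(d,[.604,-.165,.125]), proj(d,o['tool_pos']))
E
```

```text
7.6 [ 0.60427048 -0.16270861  0.17954457] [1.79966470e+02 6.66558645e-03 1.77459207e+02] [ -7.5  17.5  24.8  91.   -7.6  73.1 105.9]
[308.99429131 258.78873583] [312.25422634 293.91645499]
```

View pics/w4.png

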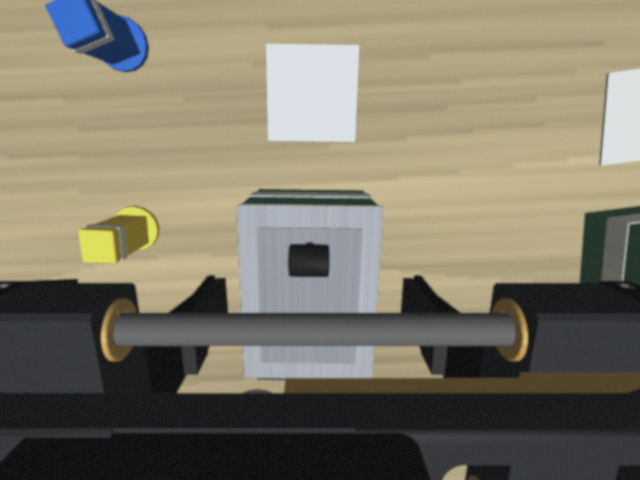

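The knob is at (309,259), matching the prediction. I descend and pinch it.

Emit:
servo_tool(
  increments=[
    [[0,0,0.035,0,0,0,1],[0,0,0.07,0,0,0,1],[0,0,0.072,0,0,0,1],[0,0,0.072,0,0,0,1],[0,0,0.072,0,0,0,-1],[0,0,0.072,0,0,0,-1],[0,0,0.072,0,0,0,-1],[0,0,0.072,0,0,0,-1],[0,0,0.072,0,0,0,-1],[0,0,0.072,0,0,0,-1],[0,0,0.072,0,0,0,-1],[0,0,0.072,0,0,0,-1],[0,0,0.072,0,0,0,-1],[0,0,0.072,0,0,0,-1],[0,0,0.072,0,0,0,-1]],
  ],
  squeeze=20,
)

```text
time_s: 9.1
tool_pos: [0.6035, -0.1658, 0.1075]
tool_rot: [-179.9, 0.0, 177.2]
force: [0.5, -3.4, -1.9]
grip_width: 0.0259
```

Emit:
servo_tool(
  increments=[
    [[-0.001,0,-0.004,0,0,0,-1],[-0.003,0,-0.008,0,0,0,-1],[-0.006,0,-0.015,0,0,0,-1],[-0.0095,0,-0.022,0,0,0,-1],[-0.0135,0,-0.029,0,0,0,-1],[-0.018,0,-0.0355,0,0,0,-1],[-0.0235,0,-0.042,0,0,0,-1],[-0.029,0,-0.0475,0,0,0,-1],[-0.0345,0,-0.053,0,0,0,-1],[-0.041,0,-0.058,0,0,0,-1],[-0.0475,0,-0.063,0,0,0,-1],[-0.0545,0,-0.067,0,0,0,-1],[-0.056,0,-0.068,0,0,0,-1],[-0.056,0,-0.068,0,0,0,-1],[-0.056,0,-0.068,0,0,0,-1]],
  ],
)

```text
time_s: 10.6
tool_pos: [0.6582, -0.1689, 0.1761]
tool_rot: [-179.9, -0.1, 177.2]
force: [-1.8, -5.5, -1.6]
grip_width: 0.026
```

Emit:
servo_tool(
  increments=[
    [[0,0,0,0,0,0,1],[0,0,0,0,0,0,1],[0,0,0,0,0,0,1],[0,0,0,0,0,0,1],[0,0,0,0,0,0,1],[0,0,0,0,0,0,1],[0,0,0,0,0,0,1],[0,0,0,0,0,0,1],[0,0,0,0,0,0,1],[0,0,0,0,0,0,1],[0,0,0,0,0,0,1],[0,0,0,0,0,0,1],[0,0,0,0,0,0,1],[0,0,0,0,0,0,1]],
  ],
)

```text
time_s: 12.0
tool_pos: [0.6595, -0.1674, 0.1756]
tool_rot: [180.0, 0.0, 177.3]
force: [-0.7, 0.1, 0.3]
grip_width: 0.0872
```

```bash
python3 - <<'E'
from h import *
d=cam('side'); cv2.imwrite('pics/s5.png',d['frame'])
E
```

```text
(no output)
```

View pics/s5.png

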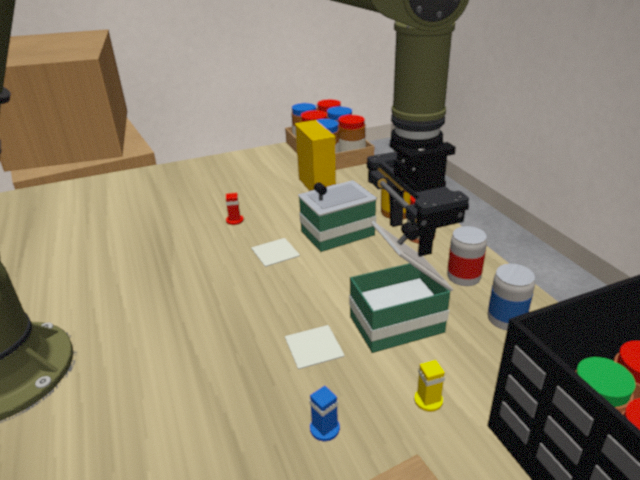

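The right lid stays up, with its knob at (410,230), so it is the stiff one. I back off straight up, then go to above the red marker.

```bash
python3 t.py .6599 -.1676 .176 177.3 .474 .3165 .14 168.5
```

```text
[0.2085 0.4748 0.036 ] rz 8.8
```

Emit:
servo_tool(
  increments=[
    [[0,0,-0.03,0,0,0,1],[0,0,-0.07,0,0,0,1],[0,0,-0.11,0,0,0,1],[0,0,-0.11,0,0,0,1],[0,0,-0.11,0,0,0,1]],
  ],
)

```text
time_s: 12.55
tool_pos: [0.66, -0.1678, 0.287]
tool_rot: [-180.0, 0.2, 177.3]
force: [-0.3, 0.0, -0.6]
grip_width: 0.0872
```

Emit:
servo_tool(
  increments=[
    [[0.2085,0.475,0,0,0,8.8,1],[0.2085,0.475,0,0,0,8.8,1],[0.2085,0.475,0,0,0,8.8,1],[0.2085,0.475,0,0,0,8.8,1],[0.2085,0.475,0,0,0,8.8,1],[0.2085,0.475,0,0,0,8.8,1],[0.2085,0.475,0,0,0,8.8,1],[0.2085,0.475,0,0,0,8.8,1],[0.2085,0.475,0,0,0,8.8,1],[0.2085,0.475,0,0,0,8.8,1],[0.2085,0.475,0,0,0,8.8,1],[0.2085,0.475,0,0,0,8.8,1],[0.2085,0.475,0,0,0,8.8,1],[0.2085,0.475,0.146,0,0,8.8,1],[0.2085,0.475,0.146,0,0,8.8,1],[0.2085,0.475,0.146,0,0,8.8,1],[0.2085,0.475,0.146,0,0,8.8,1],[0.2085,0.475,0.146,0,0,8.8,1]],
  ],
)

```text
time_s: 14.35
tool_pos: [0.4745, 0.3153, 0.1398]
tool_rot: [-179.9, -0.0, 168.3]
force: [0.9, 0.3, 0.2]
grip_width: 0.0873
```

```bash
python3 - <<'E'
from h import *
d=cam('wrist'); cv2.imwrite('pics/w6.png',d['frame']); o=env.get_obs(); print(o['time_s'],o['tool_pos'],o['tool_rot'])
print(proj(d,[.474,.3165,.07]),proj(d,[.474,.3165,.008]))
E
```

```text
14.4 [0.47557865 0.31651995 0.14174743] [1.79893672e+02 1.23280641e-01 1.68362095e+02]
[314.59183978 251.12098396] [314.54614859 229.72131409]
```

View pics/w6.png

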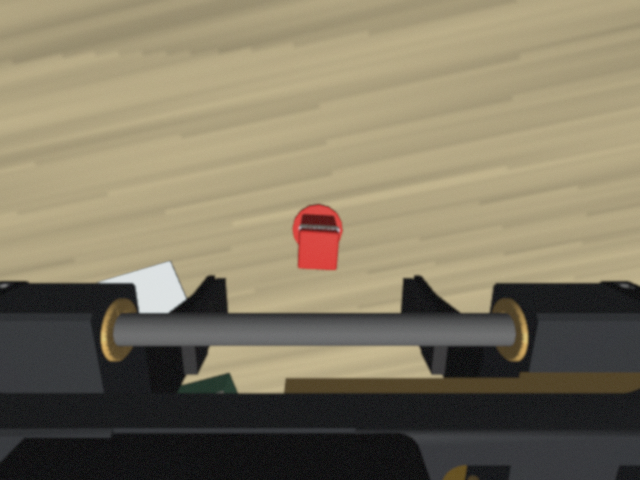

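The marker's top is at (318,250) and its foot at (318,228). That is square to the jaws and 3.5 px, or about 2.4 mm, to the +y side, so I correct for it in the descent.

Emit:
servo_tool(
  increments=[
    [[0,0.0024,0.04,0,0,0,1],[0,0.0024,0.08,0,0,0,1],[0,0.0024,0.11,0,0,0,1],[0,0.0024,0.115,0,0,0,1],[0,0.0024,0.115,0,0,0,1],[0,0.0024,0.115,0,0,0,-1],[0,0.0024,0.115,0,0,0,-1],[0,0.0024,0.115,0,0,0,-1],[0,0.0024,0.115,0,0,0,-1],[0,0.0024,0.115,0,0,0,-1],[0,0.0024,0.115,0,0,0,-1],[0,0.0024,0.115,0,0,0,-1],[0,0.0024,0.115,0,0,0,-1],[0,0.0024,0.115,0,0,0,-1],[0,0.0024,0.115,0,0,0,-1],[0,0.0024,0.115,0,0,0,-1]],
  ],
  squeeze=20,
)

```text
time_s: 16.0
tool_pos: [0.4743, 0.3192, 0.0245]
tool_rot: [-180.0, -0.0, 168.5]
force: [0.5, 0.2, -0.0]
grip_width: 0.0281
```

Emit:
servo_tool(
  increments=[
    [[0,0,-0.01,0,0,0,-1],[0,0,-0.04,0,0,0,-1],[0,0,-0.08,0,0,0,-1],[0,0,-0.12,0,0,0,-1],[0,0,-0.16,0,0,0,-1],[0,0,-0.17,0,0,0,-1],[0,0,-0.17,0,0,0,-1]],
  ],
)

```text
time_s: 16.7
tool_pos: [0.4754, 0.3201, 0.1974]
tool_rot: [179.8, 0.2, 168.5]
force: [-0.1, 0.2, -0.5]
grip_width: 0.0278
```

```bash
python3 - <<'E'
from h import *
d=cam('side'); cv2.imwrite('pics/s7.png',d['frame']); w=cam('wrist'); cv2.imwrite('pics/w7.png',w['frame']); o=env.get_obs(); print(o['time_s'],o['tool_pos'],o['tool_rot'],o['force'],o['grip_width'])
E
python3 t.py .4745 .3188 .195 168.5 .4895 -.1585 .195 177.3
```

```text
16.8 [0.47360082 0.31884266 0.19352529] [-1.79931070e+02 -6.37980865e-02  1.68481048e+02] [ 0.13743924  0.22879695 -1.19238101] 0.027910926297338205
[-0.1099 -0.4647 -0.    ] rz -8.8
```

View pics/s7.png

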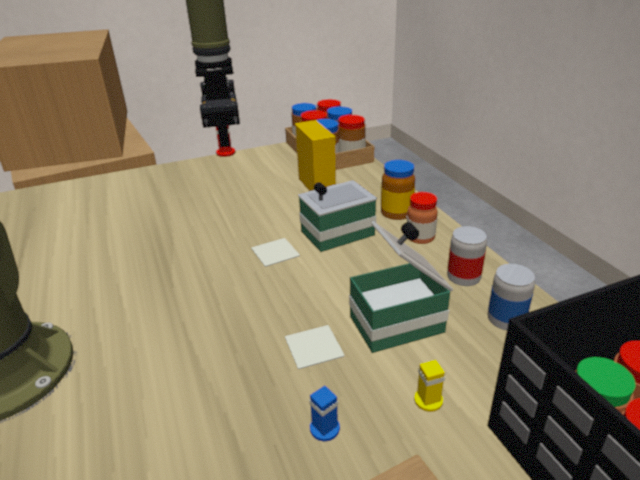

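View pics/w7.png

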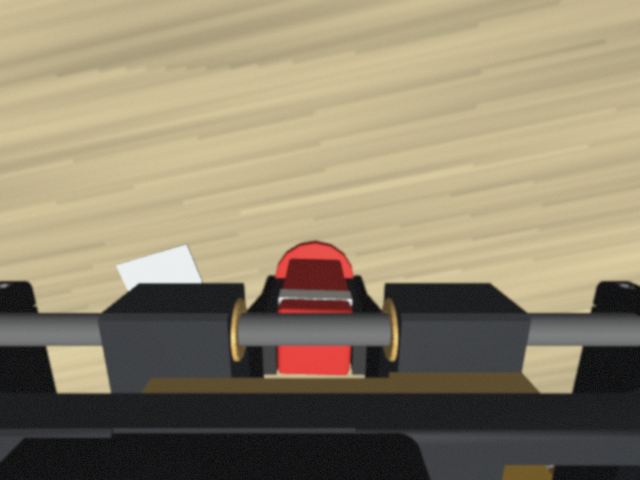

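The side view shows the marker held upright at (226,140), and the stiff lid is still up. I carry it to above the right pad.

Emit:
servo_tool(
  increments=[
    [[-0.1105,-0.465,0,0,0,-8.8,-1],[-0.1105,-0.465,0,0,0,-8.8,-1],[-0.1105,-0.465,0,0,0,-8.8,-1],[-0.1105,-0.465,0,0,0,-8.8,-1],[-0.1105,-0.465,0,0,0,-8.8,-1],[-0.1105,-0.465,0,0,0,-8.8,-1],[-0.1105,-0.465,0,0,0,-8.8,-1],[-0.1105,-0.465,0,0,0,-8.8,-1],[-0.1105,-0.465,0,0,0,-8.8,-1],[-0.1105,-0.465,0,0,0,-8.8,-1],[-0.1105,-0.465,0,0,0,-8.8,-1],[-0.1105,-0.465,0,0,0,-8.8,-1],[-0.1105,-0.465,0.05,0,0,-8.8,-1],[-0.1105,-0.465,0.1,0,0,-8.8,-1],[-0.1105,-0.465,0.13,0,0,-8.8,-1],[-0.1105,-0.465,0.13,0,0,-8.8,-1],[-0.1105,-0.465,0.13,0,0,-8.8,-1],[-0.1105,-0.465,0.13,0,0,-8.8,-1]],
  ],
)

```text
time_s: 18.6
tool_pos: [0.4914, -0.158, 0.0664]
tool_rot: [180.0, 0.2, 177.4]
force: [0.4, -0.1, -1.1]
grip_width: 0.0284
```

```bash
python3 - <<'E'
from h import *
d=cam('side'); w=cam('wrist'); o=env.get_obs(); print(o['time_s'],o['tool_pos'],o['tool_rot'],o['force'],o['grip_width'])
p=o['tool_pos']; bot=p[2]-.0245
for dd in (d,w):
    f=dd['frame']
    for z in (bot,bot+.008):
        pts=np.array([proj(dd,[p[0]+.022*np.cos(a),p[1]+.022*np.sin(a),z]) for a in np.linspace(0,6.28,60)])
        cv2.polylines(f,[pts.astype(int)],True,(255,255,0),1)
cv2.imwrite('pics/s8.png',cv2.resize(d['frame'][200:400,240:500],None,fx=3,fy=3)); cv2.imwrite('pics/w8.png',w['frame'])
E
```

```text
18.7 [ 0.49135612 -0.15835196  0.0665568 ] [179.9922261    0.21419057 177.31620999] [ 0.16229371 -0.78415632 -0.96239881] 0.02833596601423493
```

View pics/s8.png

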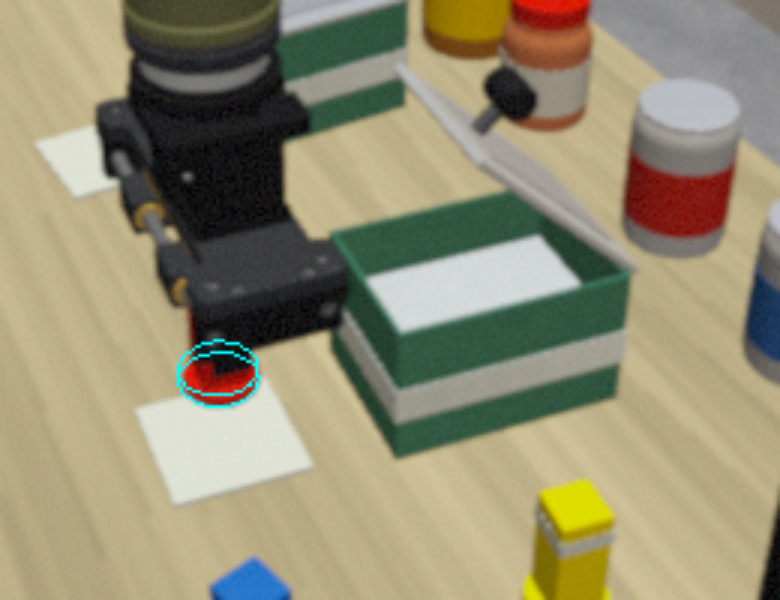

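View pics/w8.png

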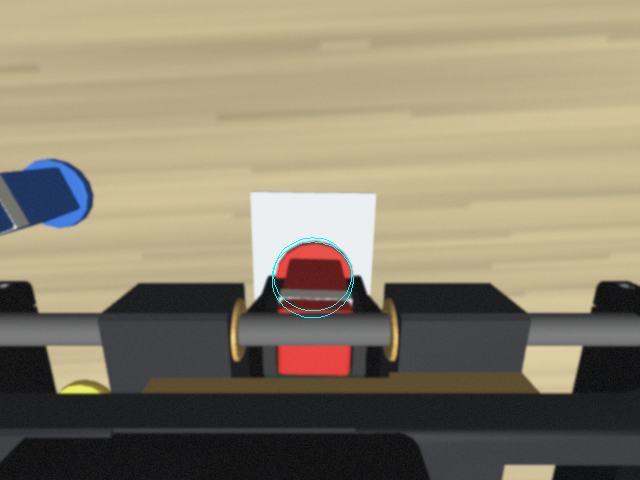

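The foot outline predicted from the tool pose matches the seen foot within about 1 mm in both views, and the marker is over the pad. I lower it and release.

Emit:
servo_tool(
  increments=[
    [[0,0,0.01,0,0,0,-1],[0,0,0.02,0,0,0,-1],[0,0,0.028,0,0,0,-1],[0,0,0.033,0,0,0,-1],[0,0,0.036,0,0,0,-1],[0,0,0.037,0,0,0,-1],[0,0,0.037,0,0,0,-1],[0,0,0.037,0,0,0,-1],[0,0,0.037,0,0,0,-1]],
  ],
)

```text
time_s: 19.6
tool_pos: [0.4899, -0.1584, 0.0277]
tool_rot: [180.0, 0.0, 177.3]
force: [0.0, -0.2, -0.8]
grip_width: 0.028
```

Emit:
servo_tool(
  increments=[
    [[0,0,0.0004,0,0,0,-1],[0,0,0.0004,0,0,0,1],[0,0,0.0004,0,0,0,1],[0,0,0.0004,0,0,0,1],[0,0,0.0004,0,0,0,1],[0,0,0.0004,0,0,0,1],[0,0,0.0004,0,0,0,1],[0,0,0.0004,0,0,0,1],[0,0,0.0004,0,0,0,1],[0,0,0.0004,0,0,0,1],[0,0,-0.04,0,0,0,1],[0,0,-0.08,0,0,0,1],[0,0,-0.12,0,0,0,1],[0,0,-0.16,0,0,0,1],[0,0,-0.2,0,0,0,1],[0,0,-0.2,0,0,0,1]],
  ],
)

```text
time_s: 21.2
tool_pos: [0.4929, -0.1595, 0.2335]
tool_rot: [-180.0, 0.6, 177.3]
force: [0.8, 0.9, 0.9]
grip_width: 0.087
```

Emit:
servo_tool(
  increments=[
    [[0,0.15,0,0,0,0,1],[0,0.15,0,0,0,0,1],[0,0.15,0,0,0,0,1],[0,0.15,0,0,0,0,1],[0,0.15,0,0,0,0,1],[0,0.15,0,0,0,0,1]],
  ],
)

```text
time_s: 21.8
tool_pos: [0.4966, -0.0101, 0.2272]
tool_rot: [-180.0, -0.0, 177.2]
force: [0.4, -0.2, -0.3]
grip_width: 0.0872
```

```bash
python3 - <<'E'
from h import *
d=cam('side'); t=cam('top'); o=env.get_obs(); print(o['time_s'],o['tool_pos'],o['force'])
cv2.imwrite('pics/s9.png',d['frame']); cv2.imwrite('pics/t9.png',cv2.resize(t['frame'][160:320,340:500],None,fx=3.75,fy=3.75,interpolation=cv2.INTER_CUBIC))
E
```

```text
21.9 [ 0.49668239 -0.01042216  0.22738836] [ 0.93594059 -0.57382384 -1.02642307]
```

View pics/s9.png

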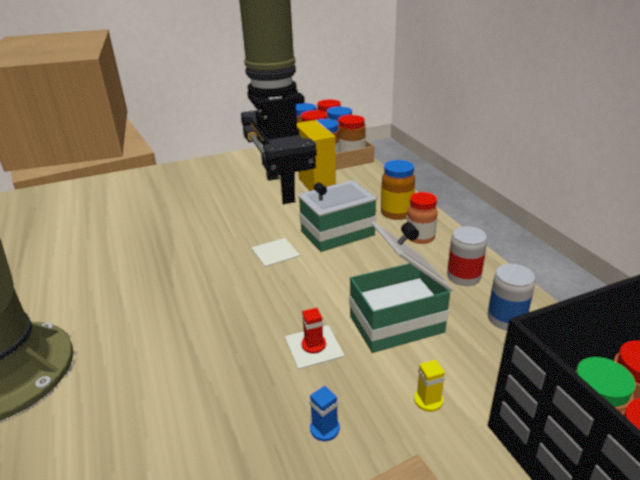

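View pics/t9.png

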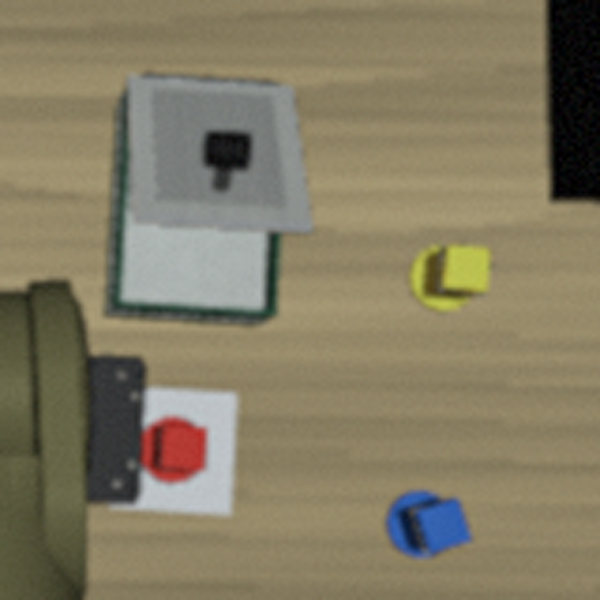

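The marker stands upright with its foot centred at about pixel (386,280), which is the pad centre measured earlier. The stiff lid is still up, and blue and yellow have not moved. I hand the job in.

```bash
python3 -c "
from cell import env
print(env.sign_off())"
```

```text
the job is handed in; nothing more can be done
None
```

I tried both lids. The left tin's lid dropped shut by itself, so it is good. The right tin's lid stayed up at about 45°, so that tin is rejected and its lid left open. The red marker now stands upright on the white pad in front of it.

My last pictures, just before I handed the job in at about 22 s, showed:
- **Red marker:** its foot is centred on the pad to about 1–2 mm, the accuracy of my measurements.
- **Lids:** the stiff lid was still standing open and the good one was shut.
- **Blue and yellow markers:** both stood where they started.
- **Robot:** the gripper was clear of everything. The forces I read stayed below about 7 N.

None of my checks failed or disagreed. The one correction was a shift of about 2.4 mm when picking up the marker, after the wrist camera placed it slightly to one side. Signing off gave no verdict.

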